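# Seat the shaving mirror in its three-point stand

## Task

Take the shaving mirror glass off the aluminium box and fit it, glass up, into the head of the suction-foot stand: tuck one short edge fully home under the two fixed jaws, then press the opposite edge gently down past the spring clip until the clip snaps over it and the glass sits level and firm on all three pads. Do not force the glass, do not let it fall, and leave the other toiletries where they are.

Things in the scene. Friction and masses are not known exactly. Their poses are not given: they have to be found in the camera images.
- mirror_center (a point): Centre (half-way up) of the loose shaving mirror glass: flat rectangular plate 92 mm long (x) by 62 wide (y) by 10 thick (z; glass face up, black edge), about 0.2 kg; either short edge may go under the jaws. Starts flat on the aluminium box's lid (42 mm high), long sides overhanging the box by about 6 mm each, to be taken across the 62 mm from above.
- stand: Fixed chrome stand on a suction foot; origin under the foot's centre, on the ledge, z up, x towards its two jaws. A telescopic stem holds a level three-arm head at an unmeasured height: its three white nylon pad tops lie 76 to 92 mm above the origin, to be found by feel. 'Height' below means above the pad tops. Seated, the glass is level on the pads, centred over the origin, long side along x.
- under_jaws (a point): Point on the ledge, 46 mm along the stand's x from its origin, midway below the two fixed jaws (9 mm wide, at y = +-19 mm). Each is a plate sloping 45 degrees, its underside open towards -x: height 14 at x = 42 mm falling to 6 at x = 50; top at height 16.5. Seated, the glass's upper front edge bears on both slopes at x = 46. Front pads: runners x = 26 to 52, y = +-19, 8 mm wide.
- under_rear_pad (a point): Point on the ledge below the rear pad, a 12 mm button 34 mm behind the stand's origin. Glass goes in front edge down by 0.31 to 0.38 rad, its rear above the clip: lower front edge on the front pads at about x = 36, then forward until it stops at 43 to 45; it rides on to 46 as the rear is pressed down. The head's arms are at most 48 mm wide, so fingers clear them at the glass's long sides.
- under_clip (a point): Point on the ledge 46.5 mm behind the stand's origin, below the spring clip's knee: a rolled edge of 5 mm radius, 20 mm wide, its axis at height 13.5, in the way of the rear edge by 4.5 mm. Above it a lip flares outward, 30 degrees from upright, to x = -49 at height 27, and guides the rear edge in: with the front home, the tilted glass rests on the lip at about 0.23 rad.
- clip (a joint): How far the brass spring clip is pushed outward (to the stand's -x), in m: 0 without glass, 0.003 to 0.004 while the glass's edge slides past it, 0.001 to 0.003 once snapped over the seated glass. It pushes back with 2 N plus 0.5 N per mm. Pressing on the glass 26 mm behind its centre takes about 5 to 8 N to snap it in; it then bears on the pads, and should not be forced.
- alu_box: Fixed closed aluminium box with hinged lid, 106 mm long (x) by 50 mm wide (y) by 42 mm high; origin at the centre of its underside.
- flask: Bystander: green glass aftershave flask with black cap, 34 x 60 x 126 mm high; origin at the centre of its underside.
- cup: Bystander: blue plastic cup, 74 mm across, 95 mm high; origin at the centre of its underside.
- brush_holder: Bystander: chrome brush holder with a hanging shaving brush, foot 68 mm across, 126 mm high; origin at the centre of its underside.
- shampoo: Bystander: white plastic bottle with blue cap, 62 mm across, 175 mm high; origin at the centre of its underside.
- lotion: Bystander: amber bottle with black cap, 56 mm across, 150 mm high; origin at the centre of its underside.
- cream_jar: Bystander: low blue jar with white lid, 50 mm across, 45 mm high; origin at the centre of its underside.
- soap_dish: Bystander: white soap dish 70 x 100 x 20 mm with a green soap bar, 28 mm high in all; origin at the centre of its underside.

How it is judged:
By the outcome, as a careful person would: the job done as asked, in the order asked, and still so for the second after the job is handed in, with the robot touching nothing.
It also fails if it takes over 51 s, if anything falls off the work surface, if the arm or the gripper's body presses on something with over 40 N, if the wrist force passes 120 N, or if a joint passes its speed limit or range.

## Robot

A 7-joint arm with a two-finger parallel gripper is mounted at the origin on the work surface. World frame = base frame: x ahead of the robot, y to its left, z up, the work surface at z = 0. Lengths are in mm, angles in rad, forces in N, time in s.
With the tool pointing down it reaches from about 400 to 875 mm from the base axis. Payload 19.3 kg.
Tool frame: the origin (TCP) lies on the centre line of the jaws, within the pads' length; the fingertips stand 17 mm ahead of it and the grasp point (between the pads) lies 2 mm behind it (bot.tip_extent is the distance from the TCP to the fingertips, in mm); z points along the fingers, y is the line along which they close (so a half turn about z gives the same grasp; the last joint's range is limited). The gripper opens to 85 mm and grips with 20 to 120 N. Pads are 22 mm wide; open, the fingers measure 114 mm over their backs; the gripper's body (76 mm by 85 mm) begins 54 mm behind the grasp point. The pads swing forward as they close: fully open they stand 13 mm farther back than shut.
Start: joints at [-1.318, 0.521, -0.036, 1.599, 0.021, 1.021, -0.113], TCP at [198.283, 592.705, 248.291] pointing down, gripper open.
Joint ranges: [-2.91, 2.91], [-0.3, 2.13], [-1.5, 1.42], [0.17, 2.43], [-1.26, 4.41], [0.16, 1.93], [-2.52, 2.52]. Speed limits (rad/s): [1.89, 1.89, 2.39, 2.39, 3.01, 3.01, 3.01].

## Interface

Orientations are given as a unit quaternion [x, y, z, w].
In Python, from rig import bot, effector, solver, telemetry, camera, calibration, job_done gives the robot as it stands. The module is installed in compiled form; this text tells all that it offers. Calls block until the motion is done:
- bot.move_pose(position, orientation): joint-space move of the TCP to a pose.
- bot.move_straight(position, attitude=None, max_speed=150): straight line of the TCP; attitude=None keeps the orientation; max_speed is the mean speed in mm/s.
- bot.set_joints(angles): joint-space move.
- effector.move_gripper(opening, grip_force=None): finger opening in mm; grip_force is the grip in N (None keeps the last); returns when the fingers have stopped.
- bot.pause(seconds).
- solver.inverse_kinematics(position, orientation): joint angles nearest the present ones, or None.
- telemetry.get_obs(): the state.
- camera(name): name is "scene" or "top" or "wrist"; returns the picture (420x560x3 uint8, red, green, blue); there is no depth.
- calibration(name): a dict with "camera_matrix" (3x3 intrinsics, pixels), "extrinsics" (4x4, takes a point from camera to world coordinates); the wrist camera has in their place "T_tool_cam" (4x4, takes a point from camera to tool coordinates, whose origin is the TCP and whose axes are the flange's). Camera axes: x right, y up, looking along -z (the intrinsics and any distortion apply to the point x, -y, -z); pixel columns grow to the right and rows downward; lengths in mm; the calibration is good to about 2 mm. A picture is of the moment at which its call begins: read the wrist's pose just before it. calibration takes no time and is no camera call.
A pose or a line that the arm cannot do raises bot.MotionError and nothing moves.
- job_done(): hands the job in; it is judged then, once.
The state is a dict: "time_s": time; "joint_positions": joint angles; "joint_velocities": joint speeds; "joint_efforts": joint torques, N m; "tcp_pos": TCP position; "tool_rot": TCP orientation; "ft_force": force on the tool from outside, world axes, zero at the start; "moment": the same for the moment, N m; "width": finger opening in mm; "grasp_force": force on a finger pad.
Only numpy, scipy, OpenCV 4.12 (cv2) and the standard library are available. Lean on these libraries where they do the work, as an engineer would, in place of code of your own. Each camera call takes 0.05 s, during which the arm holds its last target. There are 200 camera calls.

## Working session

There is one attempt and no reset: what is moved stays moved. The work goes in short steps, each a Python script; the robot and the scene stay as the last script left them, time stands still between calls to the robot, and variables do not carry over. Pictures are saved under pics/ and viewed, at most 10 in all, crops included, and the job is handed in when it is done.

```bash
mkdir -p pics; ls; python3 - <<'E'
from rig import *
import cv2,numpy as np
np.set_printoptions(precision=4,suppress=True)
for n in("scene","top"):
    cv2.imwrite(f"pics/{n}0.png",camera(n)[:,:,::-1])
    print(n,calibration(n))
print(calibration("wrist")); print(telemetry.get_obs(), bot.tip_extent)
E
```

```text
pics
scene {'camera_matrix': array([[414.0036,   0.    , 281.6447],
       [  0.    , 414.0036, 206.6258],
       [  0.    ,   0.    ,   1.    ]]), 'extrinsics': array([[  -0.7337,   -0.5018,    0.4581, 1015.8296],
       [   0.6794,   -0.5362,    0.5008,  480.221 ],
       [  -0.0056,    0.6787,    0.7344,  799.1023],
       [   0.    ,    0.    ,    0.    ,    1.    ]])}
top {'camera_matrix': array([[480.2856,   0.    , 287.9779],
       [  0.    , 480.2856, 214.5777],
       [  0.    ,   0.    ,   1.    ]]), 'extrinsics': array([[  -0.0231,    0.9809,   -0.1929,  352.7838],
       [  -0.9993,   -0.0284,   -0.0247,  -20.9581],
       [  -0.0297,    0.1922,    0.9809, 1277.6298],
       [   0.    ,    0.    ,    0.    ,    1.    ]])}
{'camera_matrix': array([[292.3916,   0.    , 282.7062],
       [  0.    , 292.3916, 208.315 ],
       [  0.    ,   0.    ,   1.    ]]), 'T_tool_cam': array([[  -0.0005,    0.9463,    0.3232,   83.0844],
       [   1.    ,    0.0004,    0.0005,    0.3817],
       [   0.0003,    0.3232,   -0.9463, -126.028 ],
       [   0.    ,    0.    ,    0.    ,    1.    ]])}
{'time_s': 0.1, 'joint_positions': array([-1.3182,  0.522 , -0.0363,  1.5999,  0.0212,  1.0211, -0.1128]), 'joint_velocities': array([ 0.0007, -0.0022, -0.0003, -0.0016,  0.0008,  0.0004, -0.0023]), 'joint_efforts': array([  0.004 , -92.8488,   1.984 , -37.0536,   0.0181,   0.0053,
        -0.    ]), 'tcp_pos': array([198.2408, 592.4552, 247.7885]), 'tool_rot': array([ 0.1607,  0.987 , -0.0005, -0.    ]), 'ft_force': array([0.9282, 1.1137, 0.1491]), 'moment': array([ 0.0038,  0.0038, -0.0258]), 'grasp_force': 0.0, 'width': 85.19003292037831} 17.0
```

View top.

View pics/top0.png

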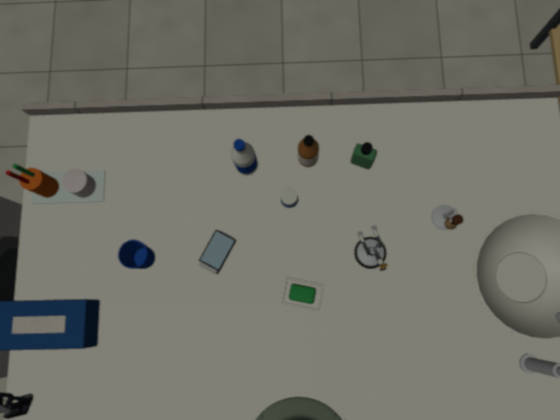

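View pics/scene0.png

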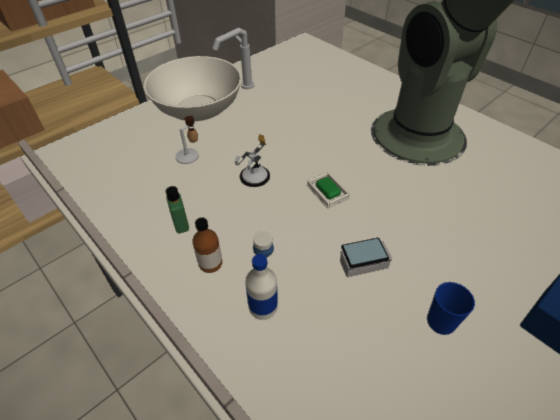

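```bash
cat >h.py <<'E'
from rig import *
import cv2,numpy as np
from scipy.spatial.transform import Rotation as R
np.set_printoptions(precision=3,suppress=True)
def campose(name,obs=None):
    c=calibration(name)
    if name!="wrist": return c["camera_matrix"],c["extrinsics"]
    T=np.eye(4);T[:3,:3]=R.from_quat(obs["tool_rot"]).as_matrix();T[:3,3]=obs["tcp_pos"]
    return c["camera_matrix"],T@c["T_tool_cam"]
def ray(K,T,px):
    d=np.array([(px[0]-K[0,2])/K[0,0],-(px[1]-K[1,2])/K[1,1],-1])
    return T[:3,3],T[:3,:3]@d
def onz(K,T,px,z):
    o,d=ray(K,T,px);return o+d*(z-o[2])/d[2]
def proj(K,T,P):
    p=(np.asarray(P,float)-T[:3,3])@T[:3,:3]
    p=p*[1,-1,-1];q=p@K.T;return q[...,:2]/q[...,2:]
def down(yaw,pitch=0):
    """tool z down, tool y horizontal at yaw+90deg; pitch tilts about tool's y axis"""
    return (R.from_euler('z',yaw)*R.from_euler('y',pitch)*R.from_euler('x',np.pi)).as_quat()
def snap(fn):
    o=telemetry.get_obs();im=camera("wrist")
    cv2.imwrite(f"pics/{fn}.png",im[:,:,::-1]);np.savez(f"pics/{fn}.npz",p=o["tcp_pos"],q=o["tool_rot"]);return im,o
def load(fn):
    z=np.load(f"pics/{fn}.npz");return campose("wrist",dict(tcp_pos=z["p"],tool_rot=z["q"]))
E
python3 - <<'E'
from h import *
K,T=campose("top")
for n,px,z in [("mir",(217.5,250),52),("m1",(215,231),52),("m2",(235,237),52),("m3",(218,271),42),("stand",(371,252),0),("jawL",(362,233),95),("jawR",(376,229),95),("clip",(383,267),100),("flask",(364,157),60),("brush",(444,217),0),("soap",(302,293),10),("jar",(289,198),20),("cup",(137,255),50),("shampoo",(243,157),60),("lotion",(308,152),60)]:
    print(n,onz(K,T,px,z))
print("now tool R",R.from_quat(telemetry.get_obs()["tool_rot"]).as_matrix())
im=cv2.imread("pics/top0.png")
cv2.imwrite("pics/topc.png",cv2.resize(np.hstack([im[210:290,180:260],im[210:290,330:410]]),None,fx=5,fy=5,interpolation=cv2.INTER_CUBIC))
E
```

```text
mir [506.169 193.598  52.   ]
m1 [555.916 200.376  52.   ]
m2 [538.747 148.306  52.   ]
m3 [453.043 193.772  42.   ]
stand [ 496.386 -207.078    0.   ]
jawL [ 533.541 -173.689   95.   ]
jawR [ 542.609 -208.806   95.   ]
clip [ 447.785 -219.501  100.   ]
flask [ 740.982 -194.11    60.   ]
brush [ 585.344 -407.241    0.   ]
soap [392.94  -20.752  10.   ]
jar [645.464   6.913  20.   ]
cup [499.007 403.132  50.   ]
shampoo [751.451 125.498  60.   ]
lotion [759.62  -47.243  60.   ]
now tool R [[-0.948  0.317 -0.   ]
 [ 0.317  0.948 -0.001]
 [-0.    -0.001 -1.   ]]
```

View pics/topc.png

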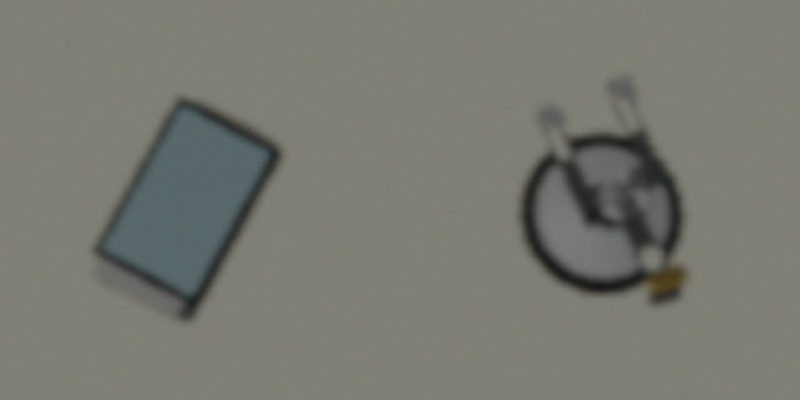

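```bash
python3 - <<'E'
from h import *
K,T=campose("top")
c=np.array([[216.4,229.6],[236,240.4],[218,271],[199.4,259.6]])
P=np.array([onz(K,T,p,52) for p in c]);print(P,P.mean(0),np.linalg.norm(P-np.roll(P,1,0),axis=1))
d=P[0]+P[1]-P[2]-P[3];ym=np.arctan2(d[1],d[0]);print("yaw m",np.degrees(ym))
J=(onz(K,T,(360,233),100)+onz(K,T,(374.4,227.6),100))/2;C=onz(K,T,(383,266),105)
d=J-C;ys=np.arctan2(d[1],d[0]);print(J,C,np.linalg.norm(d),np.degrees(ys))
so=J-np.array([46*np.cos(ys),46*np.sin(ys),0]);print(so)
for n,p,y in (("m",P.mean(0),ym),("s",so,ys)):
  for a in (0,np.pi):
    for pt in (0,0.35 if a==0 else -0.35):
      print(n,a,pt,solver.inverse_kinematics([p[0],p[1],120],down(y+a,pt)))
p=P.mean(0)
try:
  bot.move_pose([p[0],p[1],170],down(ym+np.pi)); snap("w1")
  bot.move_pose([so[0],so[1],215],down(ys+np.pi)); snap("w2")
except bot.MotionError as e: print(e)
print(telemetry.get_obs()["time_s"],telemetry.get_obs()["joint_positions"],telemetry.get_obs()["ft_force"])
a,b=cv2.imread("pics/w1.png"),cv2.imread("pics/w2.png")
if a is not None: cv2.imwrite("pics/w12.png",np.hstack([a[60:360,80:480],b[60:360,80:480]]))
E
```

```text
[[559.497 196.746  52.   ]
 [529.805 145.731  52.   ]
 [452.232 192.034  52.   ]
 [482.634 240.172  52.   ]] [506.042 193.671  52.   ] [88.282 59.026 90.342 56.934]
yaw m -30.157108676557137
[ 539.167 -186.203  100.   ] [ 449.797 -218.806  105.   ] 95.26192632487465 20.042001413127213
[ 495.952 -201.968  100.   ]
m 0 0 [-1.195  1.017  1.22   1.961 -1.132  1.081 -1.543]
m 0 0.35 [-0.985  1.134  1.22   1.775 -1.143  1.517 -1.475]
m 3.141592653589793 0 [-0.554  0.573  0.108  1.931 -0.098  0.643  0.66 ]
m 3.141592653589793 -0.35 [-0.331  0.687  0.007  1.74  -0.322  0.975  0.936]
s 0 0 [-0.252  0.719  0.774  1.969 -0.733  0.758 -0.259]
s 0 0.35 [-0.279  0.837  0.722  1.754 -0.349  1.022 -0.66 ]
s 3.141592653589793 0 [ 0.19   0.566  0.117  1.948 -0.106  0.634  2.295]
s 3.141592653589793 -0.35 [0.033 0.707 0.212 1.737 0.057 1.008 2.099]
3.525 [ 0.278  0.421 -0.006  1.871  0.003  0.849  2.193] [-0.013 -0.007  0.44 ]
```

View pics/w12.png

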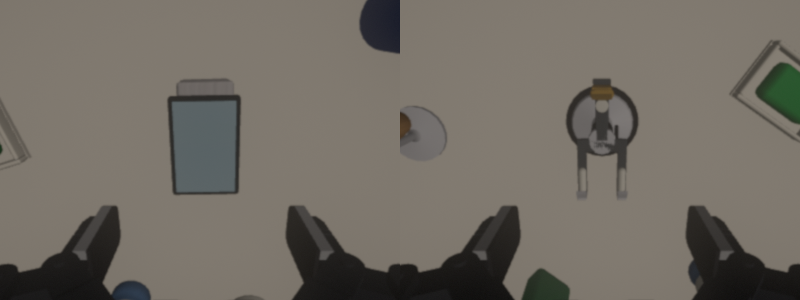

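```bash
python3 - <<'E'
from h import *
a,b=cv2.imread("pics/w1.png"),cv2.imread("pics/w2.png")
f=lambda i:cv2.resize(i,None,fx=4,fy=4,interpolation=cv2.INTER_CUBIC)
cv2.imwrite("pics/w12c.png",np.hstack([f(a[130:270,235:335]),f(b[130:270,235:335])]))
E
```

```text
(no output)
```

View pics/w12c.png

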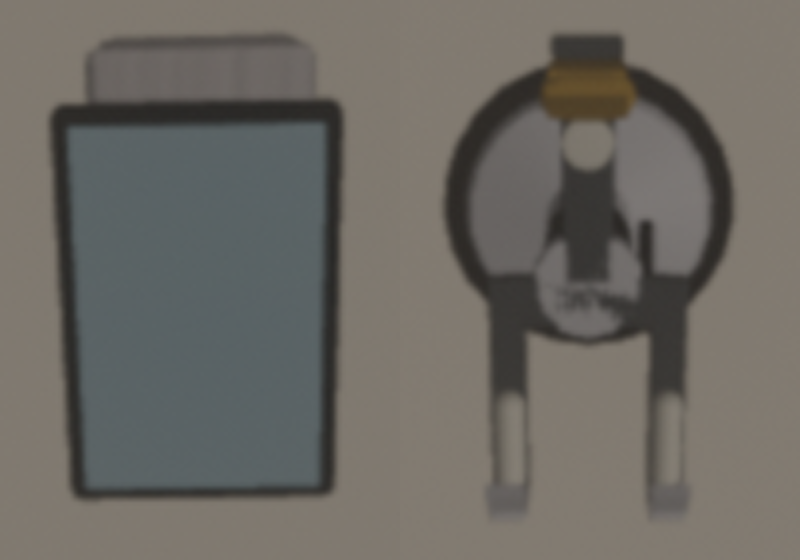

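```bash
python3 - <<'E'
from h import *
from scipy.optimize import least_squares
K,T=load("w1")
px=lambda u,v:np.array([u/4+234.6,v/4+129.6])
c=[px(78,496),px(331,493),px(341,104),px(53,106)]
P=np.array([onz(K,T,p,52) for p in c]);print(P,P.mean(0),np.linalg.norm(P-np.roll(P,1,0),axis=1))
d=P[0]+P[1]-P[2]-P[3];ym=np.arctan2(d[1],d[0]);print("yaw m",ym,np.degrees(ym))
K,T=load("w2")
obs=np.array([px(188,145),px(110,392),px(269,392)])
# which runner is +y: image check by fit
best=None
for s in (1,-1):
    L=np.array([[-34,0,0],[26,19*s,0],[26,-19*s,0]])
    def f(v):
        W=L@R.from_euler('z',v[2]).as_matrix().T+[v[0],v[1],v[3]]
        return (proj(K,T,W)-obs).ravel()
    r=least_squares(f,[496,-202,.37,84],x_scale=[10,10,.1,10]);print(s,r.x,np.degrees(r.x[2]),r.cost,r.fun)
print("foot",onz(K,T,px(189,204),0),onz(K,T,px(189,204),5))
for H in(76,84,92):
    A=[onz(K,T,p,H) for p in obs];d=(A[1]+A[2])/2-A[0];print(H,np.linalg.norm(d),np.linalg.norm(A[1]-A[2]),A[0]+d*34/60,np.degrees(np.arctan2(d[1],d[0])))
print(T[:3,3])
E
```

```text
[[531.43  149.401  52.   ]
 [560.264 200.737  52.   ]
 [481.66  244.709  52.   ]
 [452.012 192.714  52.   ]] [506.341 196.89   52.   ] [90.462 58.88  90.068 59.854]
yaw m -0.5046554970520319 -28.914630089158187
1 [ 567.931 -176.411    0.359 -147.762] 20.5406762859856 1213.2515847327336 [  0.03   19.142  30.497 -10.022 -30.535  -9.858]
-1 [ 496.393 -201.619    0.354   80.416] 20.27937605536791 0.0335400583297833 [ 0.037 -0.088  0.128  0.114 -0.168 -0.02 ]
foot [ 495.372 -202.243    0.   ] [ 494.244 -202.636    5.   ]
76 60.88678185732439 38.93139740254068 [ 497.721 -201.154   76.   ] 20.330815358233647
84 59.048092919790165 37.755727946162814 [ 495.328 -201.996   84.   ] 20.330815358233675
92 57.209403982256056 36.580058489784975 [ 492.935 -202.838   92.   ] 20.330815358233668
[ 418.478 -229.04   340.914]
```

```bash
cat >>h.py <<'E'
S=np.array([496.0,-201.9,0]);YS=0.354;DZ=4.0   # stand pose; glass centre lies DZ behind the TCP
def glass_tcp(xf,zf,th,ey=0):
    """TCP pose putting the glass's lower front edge at stand x=xf, world z=zf, front-down tilt th"""
    Rg=R.from_euler('z',YS)*R.from_euler('y',th)
    C=S+R.from_euler('z',YS).apply([xf,ey,0])+[0,0,zf]-Rg.apply([46,0,-5])
    return C-DZ*Rg.apply([0,0,1]), down(YS+np.pi,-th)
def ft():
    o=telemetry.get_obs();f=R.from_euler('z',-YS).apply(o["ft_force"]);return f,o
E
python3 - <<'E'
from h import *
ym=-0.5047;x,y=506.3,196.5;q=down(ym+np.pi)
bot.move_pose([x,y,110],q)
bot.move_straight([x,y,43],max_speed=100)
print(ft()[0])
effector.move_gripper(55,30)
o=telemetry.get_obs();print(o["width"],o["grasp_force"],o["tcp_pos"],o["ft_force"])
bot.move_straight([x,y,48],max_speed=40)
bot.move_straight([x,y,150],max_speed=150)
bot.pause(.2)
f,o=ft();print(f,o["width"],o["grasp_force"],o["tcp_pos"],o["moment"],o["time_s"])
snap("w3")
im=cv2.imread("pics/w3.png");cv2.imwrite("pics/w3c.png",im[150:420,80:480])
E
```

```text
[0.485 0.322 0.513]
61.44865071627552 31.418498754501343 [506.646 196.674  43.659] [-0.691 -1.173  5.72 ]
[ 0.008 -0.768 -3.154] 61.35767295393978 33.65244805812836 [505.959 196.308 149.167] [-0.002 -0.025  0.016] 7.5167
```

View pics/w3c.png

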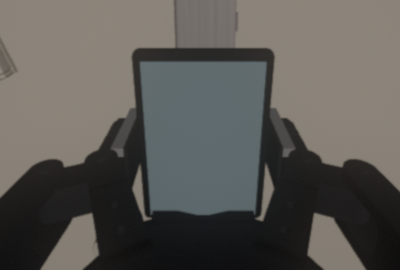

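```bash
python3 - <<'E'
from h import *
c=calibration("wrist");K,T=c["camera_matrix"],c["T_tool_cam"]
for P in [(46,31,-9),(46,-31,-9),(46,31,1),(46,-31,1),(50,31,-9),(46,31,-12),(-46,31,-9)]: print(P,proj(K,T,P)-[80,150])
g=cv2.imread("pics/w3.png",0).astype(int);print(g[190:220,284]);print(g[230,205:235],g[230,340:360])
f=lambda p,th:solver.inverse_kinematics(*glass_tcp(*p,th))
for p,th in (((30,130),.35),((33,85),.35),((44,85),.23),((44,85),.35)): print(f(p,th))
E
```

```text
(46, 31, -9) [275.758  51.91 ]
(46, -31, -9) [128.079  51.977]
(46, 31, 1) [270.531  45.219]
(46, -31, 1) [133.423  45.282]
(50, 31, -9) [276.53   42.729]
(46, 31, -12) [277.486  54.123]
(-46, 31, -9) [261.6   220.094]
[110 110 110 110 110 110 108  95  60  40  39  39  39  39  39  40  39  40
  39  40  46  71  97 103 104 104 104 103 104 104]
[132 132 132 131 131 132 132 125  98  63  47  43  44  44  45  61  90 103
 105 105 105 105 104 104 104 105 104 104 103 104] [104 104 104 104  98  75  51  44  43  44  44  50  79 116 129 131 131 131
 132 131]
[ 0.197  0.64  -0.018  1.745  0.213  1.071  1.974]
[ 0.194  0.709 -0.017  1.758  0.223  0.992  1.952]
[ 0.231  0.675 -0.036  1.813  0.189  0.859  1.987]
[ 0.187  0.719 -0.02   1.733  0.22   1.007  1.947]
```

```bash
python3 - <<'E'
from h import *
th=.35
p,q=glass_tcp(33,140,th)
o=telemetry.get_obs();bot.move_straight([o["tcp_pos"][0],o["tcp_pos"][1],190],max_speed=150)
bot.move_pose(p,q)
p,q=glass_tcp(33,94,th);bot.move_straight(p,q,max_speed=80)
bot.pause(.3);f0,o=ft();print("tare",f0,o["time_s"],o["tcp_pos"]-p,o["width"],o["moment"])
z=94
while z>75:
    z-=1;p,q=glass_tcp(33,z,th);bot.move_straight(p,max_speed=20)
    f,o=ft();print(z,f-f0,o["tcp_pos"]-p,round(o["time_s"],2),o["width"])
    if f[2]-f0[2]>2.0:
        bot.pause(.2);f,o=ft();print("settled",f-f0,o["moment"])
        if f[2]-f0[2]>1.2: break
snap("w4");im=cv2.imread("pics/w4.png");cv2.imwrite("pics/w4c.png",im[100:400,80:480])
cv2.imwrite("pics/s4.png",camera("scene")[:,:,::-1])
E
```

```text
tare [-0.856  0.256 -1.884] 10.5 [ 0.131 -0.055  0.292] 61.561344992681356 [ 0.174 -0.505  0.023]
93 [ 1.317 -0.626 -0.997] [-0.024  0.008 -0.011] 10.75 61.247277632256434
92 [ 0.408 -0.668 -0.68 ] [-0.026 -0.026 -0.068] 11.0 61.262299183932114
91 [ 1.525 -0.523 -0.232] [-0.033  0.017 -0.064] 11.25 61.60114674571995
90 [ 0.827  0.328 -0.21 ] [-0.056  0.009 -0.072] 11.5 61.29520045182138
89 [ 0.908  0.049 -1.12 ] [-0.037  0.02  -0.079] 11.75 61.39804998785092
88 [ 1.687  0.479 -1.172] [-0.068  0.02  -0.075] 12.0 61.21467218464486
87 [0.968 0.314 0.117] [-0.049  0.011 -0.059] 12.25 61.006165954400394
86 [ 0.757  0.685 -0.842] [-0.042  0.017 -0.053] 12.5 61.62648835215706
85 [0.913 1.3   2.554] [ 0.061 -0.032  0.054] 12.75 61.24791830663584
settled [-0.151 -0.694  2.187] [ 0.106 -0.417 -0.   ]
```

```bash
python3 - <<'E'
import cv2,numpy as np
a=cv2.imread("pics/s4.png")[110:230,190:310]
b=cv2.imread("pics/w4c.png")
cv2.imwrite("pics/v4.png",np.hstack([cv2.resize(a,(400,400),interpolation=cv2.INTER_CUBIC),cv2.copyMakeBorder(b,0,100,0,0,cv2.BORDER_CONSTANT)]))
E
```

```text
(no output)
```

View pics/v4.png

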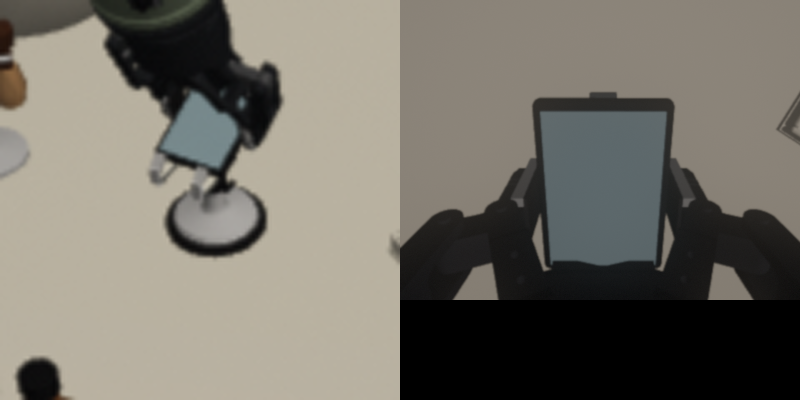

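```bash
cat >>h.py <<'E'
def ftm(n=6):
    r=[]
    for _ in range(n): r.append(ft()[0]);bot.pause(.02)
    return np.mean(r,0)
E
python3 - <<'E'
from h import *
f0=np.array([0.2,0.3,-2.2])   # free-hang mean from descent: tare + mean drift
th=.35;x=33;z=85.4
p,q=glass_tcp(x,z,th);bot.move_straight(p,max_speed=20);print("start",ftm()-f0)
def forward(x,lim,th,z):
    while x<lim:
        x+=1 if x<39 else .5
        p,q=glass_tcp(x,z,th);bot.move_straight(p,q,max_speed=15)
        f=ftm(4)-f0;print(x,z,f)
        if f[0]<-2.5: break
        if f[2]>3: z+=.3
    return x,z
x,z=forward(x,46,th,z)
o=telemetry.get_obs();print(x,z,o["time_s"],o["width"],o["tcp_pos"]-glass_tcp(x,z,th)[0])
E
```

```text
start [ 0.178 -0.777  1.256]
34 85.4 [-0.612 -0.062  0.828]
35 85.4 [-0.077 -0.34   1.028]
36 85.4 [ 0.288 -0.614  0.62 ]
37 85.4 [-0.333 -0.384  0.511]
38 85.4 [0.04  0.017 1.108]
39 85.4 [-0.229 -0.177  0.255]
39.5 85.4 [-0.662 -0.384  0.85 ]
40.0 85.4 [-0.331 -0.572  0.45 ]
40.5 85.4 [ 0.128 -0.233  0.807]
41.0 85.4 [ 0.081 -0.422  0.502]
41.5 85.4 [-0.174 -0.26   1.053]
42.0 85.4 [-0.112 -0.425  0.225]
42.5 85.4 [-0.148 -0.338  0.822]
43.0 85.4 [-1.31  -0.03   0.744]
43.5 85.4 [-4.267 -0.503  0.435]
43.5 85.4 18.15 61.39889285325676 [-0.295 -0.114 -0.057]
```

```bash
python3 - <<'E'
from h import *
f0=np.array([0.2,0.3,-2.2]);z=85.4;x=43.2
for th in (.32,.29,.265):
    p,q=glass_tcp(x,z,th);bot.move_straight(p,q,max_speed=15);print(th,ftm(4)-f0)
while x<46:
    x+=.4;p,q=glass_tcp(x,z,th);bot.move_straight(p,q,max_speed=15);f=ftm(4)-f0;print(x,f)
    if f[0]<-3: break
for th in (.255,.245,.235,.228):
    p,q=glass_tcp(x,z,th);bot.move_straight(p,q,max_speed=15);f=ftm(5)-f0;print(th,f)
    if f[2]>3.5: break
o=telemetry.get_obs();print(x,th,o["time_s"],o["width"],o["moment"])
E
```

```text
0.32 [-2.774 -1.329 -0.461]
0.29 [-2.611 -0.909 -0.116]
0.265 [-1.926 -0.672 -0.306]
43.6 [-2.76  -0.474  0.438]
44.0 [-4.98  -0.115  0.374]
0.255 [-5.235  0.174  0.216]
0.245 [-4.367 -0.159 -0.158]
0.235 [-4.076 -0.358 -0.612]
0.228 [-3.972 -0.459 -0.61 ]
44.0 0.228 21.0667 61.2120283857854 [-0.12   0.459  0.025]
```

```bash
python3 - <<'E'
from h import *
f0=np.array([0.2,0.3,-2.2]);z=85.4;x=44.0
last=None
for th in (.22,.21,.20,.19):
    p,q=glass_tcp(x,z,th);bot.move_straight(p,q,max_speed=15);f=ftm(5)-f0;o=telemetry.get_obs();print(th,f,o["moment"])
    if last is not None and f[2]-last[2]>1.5: break
    last=f
snap("w5");cv2.imwrite("pics/s5.png",camera("scene")[:,:,::-1])
a=cv2.imread("pics/s5.png")[110:230,190:310];b=cv2.imread("pics/w5.png")[100:400,80:480]
cv2.imwrite("pics/v5.png",np.hstack([cv2.resize(a,(400,400),interpolation=cv2.INTER_CUBIC),cv2.copyMakeBorder(b,0,100,0,0,cv2.BORDER_CONSTANT)]))
print(telemetry.get_obs()["time_s"])
E
```

```text
0.22 [-2.928 -0.072 -0.353] [-0.033  0.246 -0.047]
0.21 [-1.794 -0.21   0.308] [0.07  0.078 0.   ]
0.2 [-0.225 -0.393  1.251] [ 0.05  -0.173 -0.046]
0.19 [ 0.676 -0.453  1.67 ] [ 0.066 -0.303 -0.014]
22.5
```

View pics/v5.png

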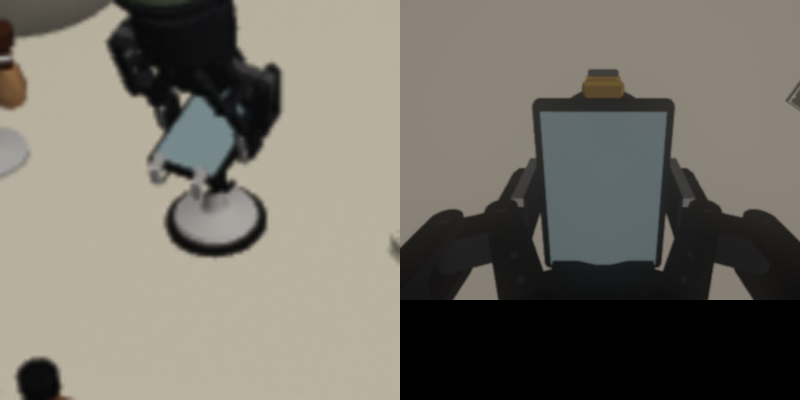

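```bash
cat >>h.py <<'E'
H=85.4
def press_tcp(th,xl=-26,xf=45,gap=0,dth=0):
    """TCP with shut fingertips at glass-local x=xl on its top face, glass at tilt th; gap above"""
    Rg=R.from_euler('z',YS)*R.from_euler('y',th)
    C=S+R.from_euler('z',YS).apply([xf,0,0])+[0,0,H]-Rg.apply([46,0,-5])
    return C+Rg.apply([xl,0,5+17+gap]), down(YS+np.pi,-th)
E
python3 - <<'E'
from h import *
print("pre",ftm(4))
effector.move_gripper(85)
print("open",ftm(4),telemetry.get_obs()["width"])
p,q=glass_tcp(44,85.4,.19);n=R.from_quat(q).apply([0,0,1])
bot.move_straight(p-n*60,max_speed=100)
snap("w6")
effector.move_gripper(0)
print(ftm(4),telemetry.get_obs()["time_s"],telemetry.get_obs()["width"])
p,q=press_tcp(.21,gap=12);bot.move_straight(p,q,max_speed=100);bot.pause(.2)
f0=ftm(8);print("tare",f0)
for g in np.arange(9,-4,-1.):
    p,q=press_tcp(.21,gap=g);bot.move_straight(p,q,max_speed=15);f=ftm(4)-f0;print(g,f)
    if f[2]>1.5: break
print(telemetry.get_obs()["time_s"])
g=cv2.imread("pics/w6.png",0).astype(int);print(g[60:300:4,284])
E
```

```text
pre [ 0.627 -1.     0.263]
open [ 0.118  0.176 -0.495] 85.12309146495674
[-0.262  0.275 -0.242] 24.6333 0.08401510782549937
tare [ 0.366 -0.212  0.211]
9.0 [-0.448  0.433  0.071]
8.0 [-0.473 -0.06  -0.105]
7.0 [-0.409  0.162 -0.522]
6.0 [-0.423  0.238 -0.009]
5.0 [-0.698  0.052  0.436]
4.0 [-0.449  0.354 -0.469]
3.0 [-0.617  0.374  0.118]
2.0 [-0.48   0.258 -0.024]
1.0 [-0.823  0.392  0.122]
0.0 [-0.741  0.559 -0.422]
-1.0 [-0.738  0.268 -0.386]
-2.0 [-0.139 -0.047  0.586]
-3.0 [ 0.318  0.183 -0.256]
29.65
[123 123 123 123 123 124 124 124 124 124 124 124 124 123 124 124 124 124
 124 124 124 124 124 122  57  77  70  67  48  41  60  96  96  96  96  96
  96  96  95  96  95  95  96  95  95  95  95  96  95  96  95  96  96  95
  96  95  96  96  96  60]
```

```bash
python3 - <<'E'
from h import *
K,T=load("w6")
g=cv2.imread("pics/w6.png",0).astype(int);print(g[150:190,284]);print(g[200,195:235],g[200,335:375],'\n',g[270:320:2,284])
for th in (.23,.19,.15,.1,0):
  for xf in (44,46):
    Rg=R.from_euler('z',YS)*R.from_euler('y',th)
    C=S+R.from_euler('z',YS).apply([xf,0,0])+[0,0,H]-Rg.apply([46,0,-5])
    W=C+Rg.apply([[-46,0,5],[-46,0,-5],[46,0,5],[-30,31,5],[-30,-31,5]]);print(th,xf,proj(K,T,W).ravel())
E
python3 - <<'E'
import cv2
im=cv2.imread("pics/w6.png");cv2.imwrite("pics/w6c.png",cv2.resize(im[140:340,180:390],None,fx=2.8,fy=2.8,interpolation=cv2.INTER_CUBIC))
E
```

```text
[123 123 122 109  75  58  57  61  71  80  77  78  79  75  70  69  66  66
  67  67  67  62  48  41  40  39  41  39  41  43  60  85  95  97  96  97
  96  96  96  96]
[124 124 124 124 124 124 125 124 124 124 125 124 124 124 124 123 124 124
 124 124 123 124 124 123 124 124 124 124 124 123 124 124 123 124 124 123
 123 123 117  88] [123 123 123 123 123 123 123 123 124 123 123 123 123 124 124 123 123 124
 123 124 123 123 124 124 123 124 124 124 124 124 124 124 123 124 124 124
 124 124 124 124] 
 [ 96  95  95  96  96  95  96  96  95  96  96  96  95  60  69 119 123 123
 123 123 122 123 122 122 122]
0.23 44 [282.168 174.669 282.202 170.68  282.344 300.093 332.117 199.742 232.301
 199.793]
0.23 46 [282.171 178.01  282.205 173.859 282.346 302.74  332.044 202.94  232.379
 202.99 ]
0.19 44 [282.18  172.63  282.214 169.423 282.343 299.627 331.389 197.627 233.047
 197.678]
0.19 46 [282.183 175.912 282.217 172.546 282.345 302.276 331.318 200.781 233.123
 200.83 ]
0.15 44 [282.193 170.893 282.226 168.434 282.342 299.146 330.669 195.748 233.785
 195.799]
0.15 46 [282.195 174.117 282.228 171.501 282.345 301.797 330.6   198.858 233.859
 198.908]
0.1 44 [282.208 169.128 282.241 167.555 282.342 298.526 329.781 193.725 234.696
 193.774]
0.1 46 [282.21  172.281 282.243 170.554 282.344 301.18  329.715 196.78  234.767
 196.829]
0 44 [282.237 166.861 282.269 166.898 282.341 297.229 328.056 190.71  236.466
 190.758]
0 46 [282.24  169.875 282.271 169.767 282.343 299.887 327.995 193.657 236.532
 193.705]
```

View pics/w6c.png

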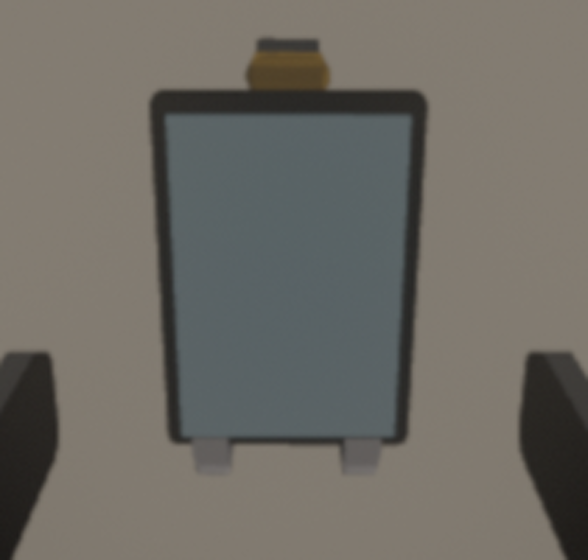

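```bash
python3 - <<'E'
from h import *
f0=np.array([-.1,0.1,.15]);peak=0;snapped=False;n=0
seq=[(t,0) for t in np.arange(.165,-.001,-.01)]+[(0,-g) for g in np.arange(.4,3.3,.4)]
for th,g in seq:
    p,q=press_tcp(th,xf=45+max(0,(.2-th)*5),gap=g);bot.move_straight(p,q,max_speed=15);f=ftm(3)-f0
    print(round(th,3),round(g,1),f,end=" | ")
    peak=max(peak,f[2])
    if peak>4 and f[2]<peak-3: snapped=True
    if (snapped and f[2]>4) or f[2]>9.5: break
print(snapped,telemetry.get_obs()["time_s"])
E
```

```text
0.165 0 [-0.195 -0.054 -0.091] | 0.155 0 [ 0.009  0.107 -0.108] | 0.145 0 [-0.036 -0.137 -0.194] | 0.135 0 [-0.055 -0.194 -0.453] | 0.125 0 [-0.226  0.157 -0.565] | 0.115 0 [-0.281 -0.011  0.066] | 0.105 0 [ 0.219 -0.316 -0.65 ] | 0.095 0 [0.144 0.051 0.274] | 0.085 0 [-0.151 -0.19  -0.233] | 0.075 0 [0.371 0.07  0.169] | 0.065 0 [-0.426 -0.036 -0.004] | 0.055 0 [ 0.398 -0.063 -0.359] | 0.045 0 [-0.323 -0.179  0.228] | 0.035 0 [ 0.323 -0.396 -0.498] | 0.025 0 [ 0.098 -0.364  0.627] | 0.015 0 [ 0.002  0.06  -0.249] | 0.005 0 [-0.332  0.105 -0.453] | 0 -0.4 [1.328 0.489 2.612] | 0 -0.8 [-0.217  2.231 11.547] | False 35.35
```

```bash
python3 - <<'E'
from h import *
p,q=press_tcp(0,xf=46,gap=60);bot.move_straight(p,q,max_speed=100)
print(ftm(3));snap("w7")
# side view: camera low behind, looking obliquely: tilt tool strongly so camera sees the glass edge-on
K,T=load("w7");g=cv2.imread("pics/w7.png",0).astype(int)
s=camera("scene");cv2.imwrite("pics/s7.png",s[:,:,::-1]);t=camera("top");cv2.imwrite("pics/t7.png",t[:,:,::-1])
im=cv2.imread("pics/w7.png")
for th in (.23,.1,0):
    Rg=R.from_euler('z',YS)*R.from_euler('y',th)
    C=S+R.from_euler('z',YS).apply([46-th*9,0,0])+[0,0,H]-Rg.apply([46,0,-5])
    W=C+Rg.apply([[-46,-31,5],[-46,31,5],[46,31,5],[46,-31,5],[-46,0,-5]]);P=proj(K,T,W);print(th,P.ravel())
c=P[:4].mean(0).astype(int)
w=cv2.resize(im[max(0,c[1]-110):c[1]+90,c[0]-100:c[0]+100],(400,400),interpolation=cv2.INTER_CUBIC)
sc=cv2.resize(cv2.imread("pics/s7.png")[110:210,205:305],(400,400),interpolation=cv2.INTER_CUBIC)
cv2.imwrite("pics/v7.png",np.hstack([w,sc]));print(c,telemetry.get_obs()["time_s"])
E
```

```text
[-0.05   0.501  0.321]
0.23 [235.166 213.841 329.01  213.802 319.745 307.05  244.797 307.073 282.113
 205.914]
0.1 [237.572 205.382 326.67  205.344 319.781 307.103 244.76  307.126 282.145
 199.781]
0 [239.377 200.712 324.915 200.675 319.794 307.042 244.748 307.065 282.17
 196.766]
[282 253] 36.3083
```

View pics/v7.png

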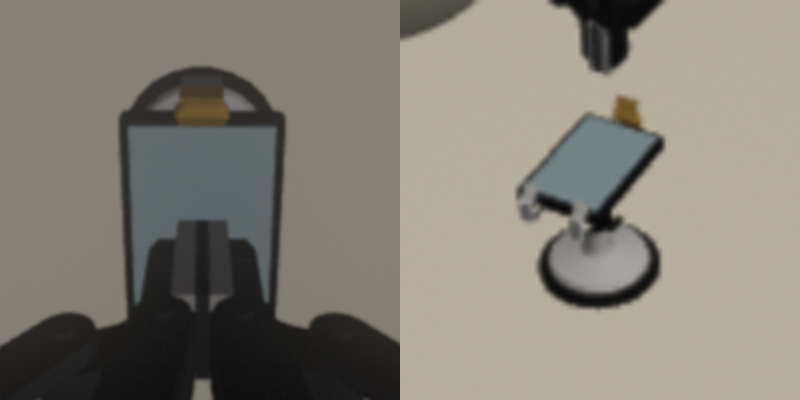

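```bash
python3 - <<'E'
from h import *
a,b=cv2.imread("pics/t7.png",0),cv2.cvtColor(camera("top"),cv2.COLOR_RGB2GRAY)
p,q=press_tcp(0,xf=46,gap=110);bot.move_straight(p,max_speed=100)
print(cv2.absdiff(a,b)[210:300,340:410].max(),telemetry.get_obs()["time_s"]);print(job_done())
E
```

```text
12 37.0083
the job is handed in; nothing more can be done
None
```

The job is handed in at about 37 s: the glass looks level and fully seated, front edge under both jaws and the spring clip over the rear edge. The press was not the 5–8 N snap described: I felt no resistance until the glass met the pads, then overshot to about 11.5 N, so the snap itself was confirmed only from the last pictures.

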